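# Load the sloped two-lane spares tray

### The arm

A 6-joint arm with a two-finger parallel gripper is mounted at the origin on the work surface. World frame = base frame: x ahead of the robot, y to its left, z up, the work surface at z = 0. Lengths are in mm, angles in rad, forces in N, time in s.
With the tool pointing down it reaches from about 350 to 925 mm from the base axis. Payload 6.4 kg.
Tool frame: the origin (TCP) lies between the finger pads; the fingertips stand 22 mm ahead of it and the grasp point (between the pads) lies 3 mm ahead of it; z points along the fingers, y is the direction in which the jaws open and shut (so a half turn about z gives the same grasp; the last joint's range is limited). The gripper opens to 85 mm and grips with 20 to 120 N. Pads are 22 mm wide; open, the fingers measure 114 mm over their backs; the gripper's body (76 mm by 85 mm) begins 54 mm behind the grasp point. The pads swing forward as they close: fully open they stand 13 mm farther back than shut.
Start: joints at [-1.319, 0.245, 1.558, -0, 1.339, -0.174], TCP at [268.488, -591.97, 253.29] pointing down, gripper open.
Joint ranges: [-3.13, 3.13], [-1.02, 2.26], [0.13, 2.54], [-0.95, 4.09], [0.21, 2.88], [-2.74, 2.74]. Speed limits (rad/s): [2.57, 2.57, 3.14, 3.14, 3.14, 3.14].

### API

Orientations are given as a unit quaternion [w, x, y, z].
In Python, from workcell import status, imaging, close_job gives the robot as it stands. The module is installed in compiled form; this text tells all that it offers.
- The arm moves only by the shell command python3 -m handwheel 'ROWS' [OPENING]. ROWS is JSON, a list of rows, each an object with "offset": the shift along the tool's x, y, z in units of 100 mm (1.0 is 100 mm), a list of three; "rotation": the turn, a rotation vector about the tool's x, y, z in units of 120 degrees (1.0 is 120 degrees), a list of three. A call has 1 to 12 rows; each row shifts and turns the commanded pose from where the row before left it, along the tool's axes as they then stand; what a row does not reach is not made up. A row lasts 1/8 s, in which the tool goes at most 62.5 mm and 10.7 degrees, less where a joint would pass 70% of its speed; a pose out of reach is approached as far as the arm can. A call with a number of a shift or a turn outside -1 to 1 is refused whole. A call with a gripper value outside its range is refused whole. OPENING is the opening, from 0 (shut) to 1 (fully open), set as the call begins (- or left out, the last holds). The fingers move at their own pace and stop on an object; the grip force is fixed at half the most. Time passes only in rows, so rows that do not move let the fingers close. It gives the time, the measured TCP pose, the force and the opening at its end, in the units of the state.
- status.observe(): the state, without advancing time (a new reading comes with each control period).
- imaging.grab_frame(name): name is "side" or "top"; returns (picture, depth): 384x512x3 uint8, red, green, blue; 384x512 float32, mm along the optical axis (not along the pixel's ray), 0 where there is no reading.
- imaging.get_calibration(name): a dict with "fx", "fy", "cx", "cy" (pixels), "xyz" and "rotation" of the camera in the world. Camera axes: x right, y up, looking along -z (the intrinsics and any distortion apply to the point x, -y, -z); pixel columns grow to the right and rows downward; lengths in mm; the calibration is good to about 2 mm. A picture is of the moment at which its call begins. get_calibration takes no time and is no camera call.
- close_job(): hands the job in, once; it reports no verdict.
The state is a dict: "time_s": time; "joints": joint angles; "joint_velocities": joint speeds; "effort": joint torques, N m; "tcp_pos": TCP position; "eef_rot": TCP orientation; "ft_force": force on the tool from outside, world axes, zero at the start; "torque": the same for the moment, N m; "opening": finger opening in mm.
Only numpy, scipy, OpenCV 4.12 (cv2) and the standard library are available. Lean on these libraries where they do the work, as an engineer would, in place of code of your own. Each camera call takes 0.05 s, during which the arm holds its last target.

### The job

Load the two solenoid valves into the sloped tray, each standing on its brass body and lengthways in its lane, first the large one in the broad lane, then the small one in the narrow lane. Set each valve down in the upper half of its lane and slide it down the slope until it rests against the stop at the low end, then let go.

Things in the scene. Friction and masses are not known exactly. Their poses are not given: they have to be found in the camera images.
- valve_large: Large solenoid valve, 0.45 kg, upright: brass block 76 long (x) x 52 wide (y) x 30 high; on its middle a black square coil 36 x 36, 38 high (68 overall, nut 3 more); grey plug on the coil's -x side, above the block; coil's +y and -y faces free to grip. Origin: centre of the underside, z up. Either end may lead. Brass parts without a square coil are not wanted.
- valve_small: Small solenoid valve, 0.28 kg, upright, same make-up: brass block 60 long (x) x 34 wide (y) x 26 high; on its middle a black square coil 24 x 24, 38 high (64 overall, nut 3 more); grey plug on the coil's -x side; coil's +y and -y faces free to grip. Origin: centre of the underside, z up. Either end may lead.
- deck: Metal floor of the fixed grey tray, 14 deg slope. Origin: mid-floor surface, 50 above bench; x down the slope (away from robot), y left, z square to floor. Floor x -135 (open upper end) to +135 (stop face, 26 high). Walls 18 high, 4 thick at y +66, -12, -66: broad lane 74 wide, middle y +27; narrow lane 50 wide, middle y -39. Valves do not slide by themselves: push them.
Not all that is in view belongs to the job. Leave any green or orange look-alike of the valve_large alone. What is shaped like the valve_small but green is not meant.

How it is judged:
By the outcome, as a careful person would: the job done as asked, in the order asked, and still so for the second after the job is handed in, with the robot touching nothing.
It also fails if it takes over 70 s, if anything falls off the work surface, if the arm or the gripper's body presses on something with over 40 N, if the wrist force passes 120 N, or if a joint passes its speed limit or range.

## Working session

There is one attempt and no reset: what is moved stays moved. The work goes in short steps, Python scripts to look and compute and a shell command to move; the robot and the scene stay as the last step left them, time stands still between calls to the robot, and variables do not carry over. Pictures are saved under pics/ and viewed, and the job is handed in when it is done.

```bash
mkdir -p pics
python3 - <<'E'
from workcell import status, imaging
import cv2, numpy as np
print(status.observe())
for n in ("top","side"):
    p,d=imaging.grab_frame(n); cv2.imwrite(f"pics/{n}0.png",cv2.resize(p[:,:,::-1],None,fx=1.5,fy=1.5,interpolation=cv2.INTER_CUBIC)); np.savez(f"{n}0.npz",p=p,d=d)
    print(n,imaging.get_calibration(n), (d>0).mean())
E
```

```text
{'time_s': 0.0, 'joints': array([-1.31912457e+00,  2.45854886e-01,  1.55904694e+00,  1.46552530e-05,
        1.33869521e+00, -1.74071444e-01]), 'joint_velocities': array([-0.00199066, -0.00066511,  0.00028601,  0.00060804, -0.00027962,
       -0.00145405]), 'effort': array([-7.09960023e-04, -4.29516792e+01, -3.26125681e+01, -1.56948545e-04,
        5.37782515e-03, -1.68080010e-05]), 'tcp_pos': array([ 268.34026681, -591.4446476 ,  252.13647877]), 'eef_rot': array([-1.00171210e-03,  9.77428136e-01,  2.11265791e-01, -3.17512876e-05]), 'ft_force': array([-1.16127823,  0.22692385, -0.31877899]), 'torque': array([ 0.00819751,  0.03436675, -0.02446922]), 'opening': 85.66348508072996}
top {'fx': 367.424072532857, 'fy': 367.424072532857, 'cx': 255.83596287981692, 'cy': 190.97900659421063, 'xyz': array([344.22324415, -95.58466202, 948.14329064]), 'rotation': array([ 0.7146968 ,  0.03124723, -0.01721189, -0.69852405])} 0.9956512451171875
side {'fx': 376.4064431016909, 'fy': 376.4064431016909, 'cx': 259.63903610087465, 'cy': 193.8356348223798, 'xyz': array([ 18.05991871, 681.39551388, 653.02506049]), 'rotation': array([-0.19463966, -0.11249276,  0.45200963,  0.8632196 ])} 0.9957987467447916
```

View pics/top0.png

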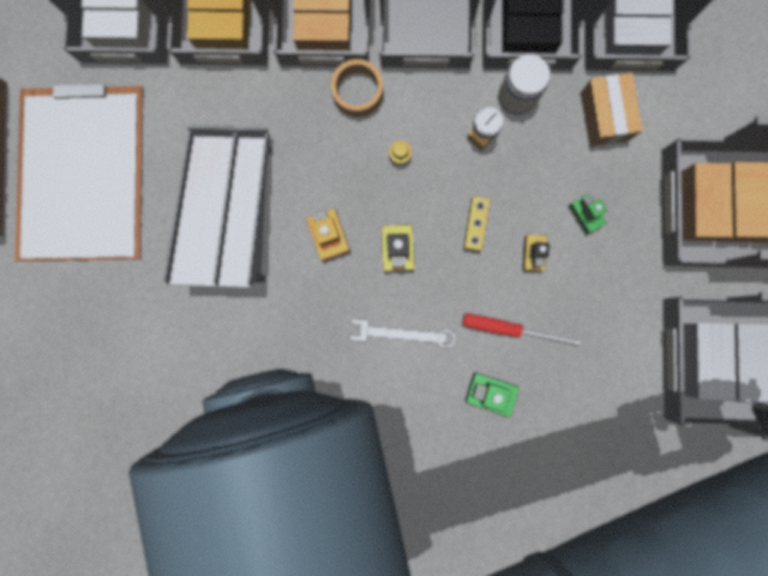

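View pics/side0.png

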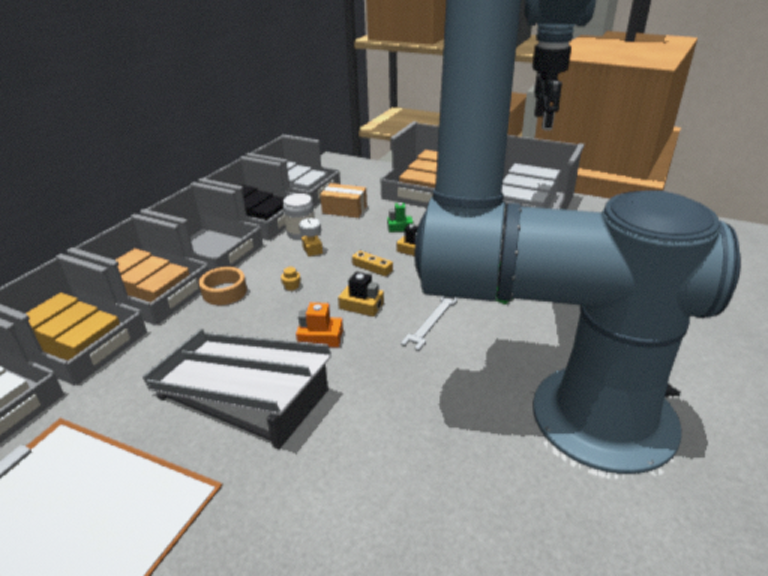

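```bash
cat > h.py <<'E'
import numpy as np, cv2
from scipy.spatial.transform import Rotation as R
from workcell import status, imaging
def cal(n):
    c=imaging.get_calibration(n); q=c['rotation']; return c,R.from_quat(q,scalar_first=True).as_matrix()
def rays(n,uv):
    c,M=cal(n); uv=np.atleast_2d(np.asarray(uv,float))
    d=np.stack([(uv[:,0]-c['cx'])/c['fx'],-(uv[:,1]-c['cy'])/c['fy'],-np.ones(len(uv))],1)
    return c['xyz'],d@M.T
def plane(n,uv,z):
    o,d=rays(n,uv); return o+d*((z-o[2])/d[:,2])[:,None]
def cloud(n,d):
    v,u=np.mgrid[:384,:512]; o,r=rays(n,np.c_[u.ravel(),v.ravel()])
    return (o+r*d.reshape(-1,1)).reshape(384,512,3)
def proj(n,P):
    c,M=cal(n); q=(np.atleast_2d(P)-c['xyz'])@M
    return np.c_[c['cx']+c['fx']*q[:,0]/-q[:,2], c['cy']-c['fy']*q[:,1]/-q[:,2]]
def obj(n,p,P,box,mask_fn,zr):
    hsv=cv2.cvtColor(p,cv2.COLOR_RGB2HSV)
    m=mask_fn(hsv)
    u0,v0,u1,v1=box; b=np.zeros(m.shape,bool); b[v0:v1,u0:u1]=1
    return m&b&(P[...,2]>zr[0])&(P[...,2]<zr[1])
E
python3 - <<'E'
from h import *
a=np.load('top0.npz');p,d=a['p'],a['d'];P=cloud('top',d);hsv=cv2.cvtColor(p,cv2.COLOR_RGB2HSV)
for name,(u,v),w,zb in(("L",(265,165),24,30),("S",(358,168),20,26)):
    box=(u-w,v-w,u+w,v+w)
    yel=lambda h:(h[...,1]>110)&(h[...,2]>90)&(h[...,0]>12)&(h[...,0]<40)
    m=obj('top',p,P,box,yel,(-50,200)); n=m.sum()
    blk=obj('top',p,P,box,lambda h:(h[...,2]<75),(40,90))
    for k,mm,z in(("brass",m,zb),("coil",blk,66)):
        v_,u_=np.nonzero(mm); Q=plane('top',np.c_[u_,v_],z)
        r=cv2.minAreaRect(Q[:,:2].astype(np.float32)); print(name,k,mm.sum(),r, 'zmed',np.percentile(P[mm][:,2],[5,50,95]).round(1))
    big=cv2.resize(p[v-w:v+w,u-w:u+w,::-1],None,fx=10,fy=10,interpolation=cv2.INTER_CUBIC); cv2.imwrite(f"pics/crop{name}.png",big)
# tray
w=(hsv[...,1]<40)&(hsv[...,2]>170); b=np.zeros_like(w); b[85:195,108:182]=1; w&=b
Q=P[w]; A=np.c_[Q[:,:2],np.ones(len(Q))]
for i in range(4):
    c=np.linalg.lstsq(A,Q[:,2],rcond=None)[0]; r=Q[:,2]-A@c; k=abs(r)<6; Q,A=Q[k],A[k]
nn=np.array([-c[0],-c[1],1]);nn/=np.linalg.norm(nn);print('plane',c,'tilt',np.degrees(np.arccos(nn[2])),'dirdown',np.degrees(np.arctan2(nn[1],nn[0])),r.std())
ncomp,lab,st,ce=cv2.connectedComponentsWithStats(w.astype(np.uint8))
for i in range(1,ncomp):
    if st[i,4]>200:
        v_,u_=np.nonzero(lab==i); o,dd=rays('top',np.c_[u_,v_]); t=(c[2]+o[:2]@c[:2]-o[2])/(dd[:,2]-dd[:,:2]@c[:2]); X=o+dd*t[:,None]
        print(st[i],cv2.minAreaRect(X[:,:2].astype(np.float32)),cv2.boxPoints(cv2.minAreaRect(X[:,:2].astype(np.float32))).round())
E
```

```text
L brass 17 ((472.4222412109375, -98.42176055908203), (68.59244537353516, 38.43147277832031), 3.5181703567504883) zmed [26.4 29.8 32. ]
L coil 3 ((458.44207763671875, -105.47596740722656), (1.5586612789775245e-05, 9.657402992248535), 1.2079123258590698) zmed [65.5 66.2 67.5]
S brass 101 ((470.01080322265625, -326.27655029296875), (27.840810775756836, 55.14899444580078), 85.63980102539062) zmed [23.4 25.3 34.2]
S coil 43 ((464.86456298828125, -321.0386657714844), (23.63283348083496, 18.87531089782715), 45.34928894042969) zmed [47.  61.8 64.5]
plane [-2.60597945e-01 -6.62664592e-02  2.02219112e+02] tilt 15.05035115392371 dirdown 14.267144166824865 1.3622910487957047
[ 114   91   41  100 2670] ((531.4249267578125, 227.76123046875), (70.12537384033203, 263.65325927734375), 89.61421203613281) [[399. 194.]
 [663. 192.]
 [663. 262.]
 [400. 264.]]
[ 146   92   30   99 1775] ((529.8203125, 159.4839630126953), (46.05189895629883, 260.1413879394531), 89.66545104980469) [[400. 137.]
 [660. 136.]
 [660. 182.]
 [400. 183.]]
```

Run:
```python
from h import *
a=np.load('top0.npz');p,d=a['p'],a['d'];P=cloud('top',d)
for (u,v) in [(60,230),(200,240),(300,200),(420,60),(420,200),(200,100),(330,240),(98,100),(220,120),(120,300)]:
    print((u,v),P[v-3:v+4,u-3:u+4].reshape(-1,3).mean(0).round(1))
# floor samples along lanes
for v in range(95,188,12):
    print(v,[tuple(P[v,u].round(0)) for u in (125,135,150,165)])
a=cv2.resize(p[75:200,100:380,::-1],(784,350),interpolation=cv2.INTER_CUBIC)
L=cv2.imread('pics/cropL.png');S=cv2.resize(cv2.imread('pics/cropS.png'),(480,480))
cv2.imwrite('pics/c1.png',a); cv2.imwrite('pics/c2.png',cv2.resize(np.hstack([L,S]),(800,400)))
```

```text
(60, 230) [296.4 429.4   0.6]
(200, 240) [279.6  64.5   0.3]
(300, 200) [ 387.6 -188.4   18.5]
(420, 60) [ 741.4 -477.9   50.8]
(420, 200) [ 395.4 -497.5   -1.3]
(200, 100) [646.5  77.1  -0. ]
(330, 240) [ 287.8 -268.4   -0.6]
(98, 100) [629.6 330.3  38.9]
(220, 120) [ 5.94e+02  2.26e+01 -4.00e-01]
(120, 300) [290.5  -8.5 718.6]
95 [(np.float64(644.0), np.float64(262.0), np.float64(38.0)), (np.float64(651.0), np.float64(244.0), np.float64(17.0)), (np.float64(650.0), np.float64(203.0), np.float64(22.0)), (np.float64(652.0), np.float64(165.0), np.float64(20.0))]
107 [(np.float64(613.0), np.float64(261.0), np.float64(36.0)), (np.float64(616.0), np.float64(239.0), np.float64(28.0)), (np.float64(617.0), np.float64(200.0), np.float64(29.0)), (np.float64(617.0), np.float64(161.0), np.float64(31.0))]
119 [(np.float64(582.0), np.float64(259.0), np.float64(39.0)), (np.float64(582.0), np.float64(233.0), np.float64(39.0)), (np.float64(584.0), np.float64(196.0), np.float64(35.0)), (np.float64(584.0), np.float64(157.0), np.float64(37.0))]
131 [(np.float64(549.0), np.float64(254.0), np.float64(46.0
[... 425 characters left out ...]
loat64(486.0), np.float64(246.0), np.float64(61.0)), (np.float64(487.0), np.float64(222.0), np.float64(58.0)), (np.float64(488.0), np.float64(184.0), np.float64(61.0)), (np.float64(489.0), np.float64(148.0), np.float64(59.0))]
167 [(np.float64(456.0), np.float64(241.0), np.float64(69.0)), (np.float64(456.0), np.float64(217.0), np.float64(69.0)), (np.float64(457.0), np.float64(181.0), np.float64(66.0)), (np.float64(457.0), np.float64(143.0), np.float64(71.0))]
179 [(np.float64(426.0), np.float64(237.0), np.float64(78.0)), (np.float64(426.0), np.float64(213.0), np.float64(77.0)), (np.float64(427.0), np.float64(177.0), np.float64(76.0)), (np.float64(428.0), np.float64(141.0), np.float64(75.0))]
```

Run:
```python
from h import *
a=np.load('side0.npz');p,d=a['p'],a['d']
cv2.imwrite('pics/c3.png',cv2.resize(p[110:300,90:300,::-1],None,fx=3,fy=3,interpolation=cv2.INTER_CUBIC))
```

```text
(no output)
```

View pics/c1.png

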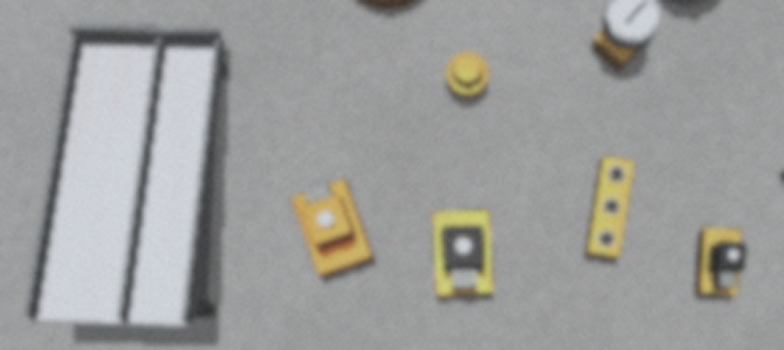

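View pics/c2.png

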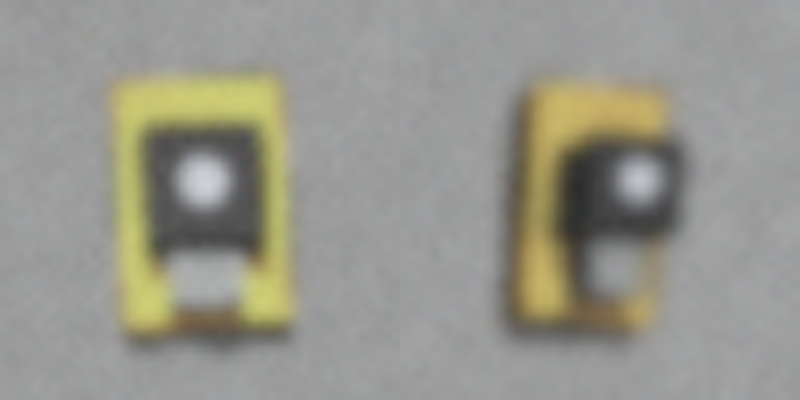

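View pics/c3.png

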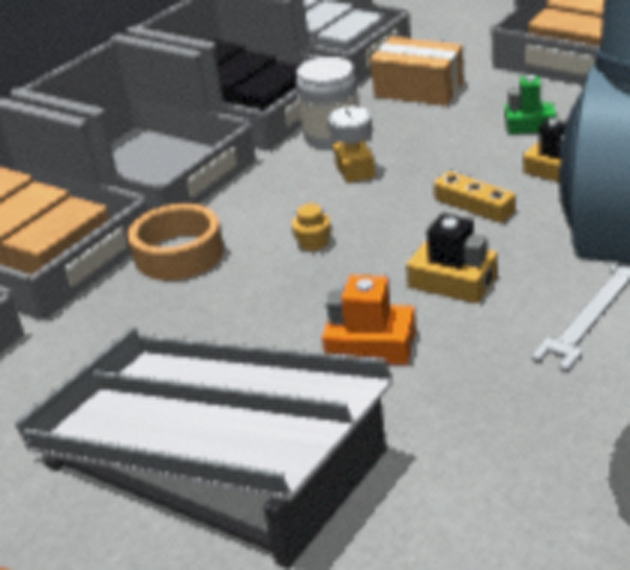

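```bash
cat > tray.py <<'E'
from h import *
from scipy.optimize import least_squares
def trayR(psi): return R.from_euler('ZY',[psi,np.radians(14)]).as_matrix()
if __name__=="__main__":
    a=np.load('top0.npz');p,d=a['p'],a['d'];g=p.astype(float).mean(2)
    pts={'L':[], 'M':[], 'E0':[], 'E1':[]}
    def cross(arr,x0,x1,thr=125):
        s=arr[x0:x1]; i=[k for k in range(len(s)-1) if (s[k]-thr)*(s[k+1]-thr)<0]
        return [x0+k+(thr-s[k])/(s[k+1]-s[k]) for k in i]
    for v in range(100,184,4):
        c=cross(g[v],108,182); 
        print(v,np.round(c,1)) if v%12==4 else 0
        # from right: find rising transitions
        r=[x for x in c if g[v,int(x)]<125]
        # exclude bench->wall; rising = dark->white
        if len(r)>=2: pts['L'].append((r[0],v)); pts['M'].append((r[1],v))
    for u in list(range(130,150,3))+list(range(162,174,3)):
        c=cross(g[:,u],84,110); 
        if c: pts['E1'].append((u,c[-1]))
    for u in list(range(118,135,3)):
        c=cross(g[:,u],178,200,140); print(u,np.round(g[182:200,u]),c) if u==130 else 0
    def loc(x,k):
        M=trayR(x[2]); o,dd=rays('top',pts[k]); C=np.array([x[0],x[1],50.]); n=M[:,2]
        t=((C-o)@n)/(dd@n); return (o+dd*t[:,None]-C)@M
    def f(x): return np.r_[loc(x,'L')[:,1]-64,loc(x,'M')[:,1]+14,loc(x,'E1')[:,0]-135]
    s=least_squares(f,[531,198,0],loss='soft_l1'); print(s.x,'yawdeg',np.degrees(s.x[2])); 
    for k in('L','M','E1'): print(k,loc(s.x,k).round(1)[::3].tolist())
E
python3 tray.py
python3 - <<'E'
from h import *
a=np.load('top0.npz');p,d=a['p'],a['d'];P=cloud('top',d);hsv=cv2.cvtColor(p,cv2.COLOR_RGB2HSV)
for name,(u,v),w in(("L",(265,165),26),("S",(358,168),22)):
    print(name,'hsv',hsv[v-12:v+14:5,u-12:u+12:4].tolist()) if 0 else 0
    yel=lambda h:(h[...,1]>70)&(h[...,2]>70)&(h[...,0]>8)&(h[...,0]<45)
    m=obj('top',p,P,(u-w,v-w,u+w,v+w),yel,(-50,200))
    zb=30 if name=="L" else 26
    v_,u_=np.nonzero(m);Q=plane('top',np.c_[u_,v_],zb);r=cv2.minAreaRect(Q[:,:2].astype(np.float32)); print(name,'brass',m.sum(),r)
    nut=obj('top',p,P,(u-w,v-w,u+w,v+w),lambda h:(h[...,2]>165)&(h[...,1]<50),(-50,200))
    v_,u_=np.nonzero(nut);print('nut',len(u_),plane('top',[[u_.mean(),v_.mean()]],zb+41).round(1))
    b=obj('top',p,P,(u-w,v-w,u+w,v+w),lambda h:h[...,2]<100,(zb+27,zb+45))
    v_,u_=np.nonzero(b);print('coiltop',len(u_),cv2.minAreaRect(plane('top',np.c_[u_,v_],zb+38)[:,:2].astype(np.float32)))
E
```

```text
100 [123.7 127.1 154.8 157.2 176.4]
112 [121.5 125.  153.4 155.3 174.8 180.7]
124 [119.7 123.1 151.8 154.  173.6 180.5]
136 [117.7 121.1 149.9 152.2 171.9 179.4]
148 [115.6 119.1 148.3 150.5 170.6 179.4]
160 [113.3 117.1 146.6 149.  169.1 178.3]
172 [111.3 115.1 144.8 147.1 167.7 178.4]
130 [211. 209. 210. 209. 210. 210. 203. 186. 154. 116. 104. 105. 103. 103.
 113. 133. 151. 159.] [np.float64(190.36607142857142), np.float64(197.3846153846154)]
[ 5.32629524e+02  1.98693129e+02 -9.38754594e-03] yawdeg -0.537866762139377
L [[105.3, 63.7, 0.0], [70.3, 63.8, -0.0], [36.1, 63.8, -0.0], [2.6, 63.7, 0.0], [-30.1, 63.9, 0.0], [-62.2, 63.9, 0.0], [-93.5, 63.8, -0.0]]
M [[107.6, -14.3, -0.0], [72.6, -13.6, -0.0], [38.5, -14.4, -0.0], [5.0, -14.0, 0.0], [-27.7, -13.8, 0.0], [-59.7, -14.2, -0.0], [-91.0, -13.6, 0.0]]
E1 [[134.5, 60.3, -0.0], [135.2, 36.7, -0.0], [135.4, 13.1, -0.0], [134.6, -39.3, 0.0]]
L brass 337 ((473.1590576171875, -98.09622192382812), (76.07939910888672, 50.29209518432617), 1.357824444770813)
nut 61 [[459.2 -97.8  71. ]]
coiltop 110 ((471.4078369140625, -97.92144775390625), (31.61224365234375, 28.974529266357422), 1.2108094692230225)
S brass 192 ((470.7151184082031, -327.2134704589844), (34.85130310058594, 59.615962982177734), 84.72964477539062)
nut 7 [[ 487.1 -338.8   67. ]]
coiltop 63 ((470.65582275390625, -326.96453857421875), (19.42738151550293, 24.260034561157227), 1.186651349067688)
```

```bash
cat > plan.py <<'E'
from h import *
import sys
YAW=-0.0094; C=np.array([532.6,198.7,50.])
def down(phi): # tool x at world angle phi, pointing down
    return R.from_euler('z',phi)*R.from_euler('x',np.pi)
def deckR(): return R.from_euler('ZY',[YAW,np.radians(14)])
def deckpt(x,y,z): return C+deckR().apply([x,y,z])
def go(pos,Rt):
    s=status.observe(); Rc=R.from_quat(s['eef_rot'],scalar_first=True)
    print('now',s['tcp_pos'].round(1),'F',s['ft_force'].round(1),'op',round(s['opening'],1),'t',round(s['time_s'],2),'q',s['joints'].round(2))
    print('offset/100 (tool axes now)',(Rc.inv().apply(np.asarray(pos)-s['tcp_pos'])/100).round(3),' rot/120',((Rc.inv()*Rt).as_rotvec()/np.radians(120)).round(4))
def goL(x,y,z): go(deckpt(x,y,z),deckR()*R.from_euler('x',np.pi))
E
python3 - <<'E'
from plan import *
go([473,-98,150],down(np.radians(1.4)))
E
```

```text
now [ 268.4 -591.5  252.3] F [ 0.5  0.3 -0.2] op 85.3 t 0.1 q [-1.32  0.25  1.56 -0.    1.34 -0.17]
offset/100 (tool axes now) [ 3.902 -3.647  1.03 ]  rot/120 [-0.0008  0.      0.1917]
```

```bash
python3 -m handwheel '[{"offset":[0.39,-0.365,0.1],"rotation":[0,0,0]},{"offset":[0.39,-0.365,0.1],"rotation":[0,0,0]},{"offset":[0.39,-0.365,0.1],"rotation":[0,0,0]},{"offset":[0.39,-0.365,0.1],"rotation":[0,0,0]},{"offset":[0.39,-0.365,0.1],"rotation":[0,0,0]},{"offset":[0.39,-0.365,0.1],"rotation":[0,0,0]},{"offset":[0.39,-0.365,0.1],"rotation":[0,0,0]},{"offset":[0.39,-0.365,0.1],"rotation":[0,0,0]},{"offset":[0.39,-0.365,0.1],"rotation":[0,0,0]},{"offset":[0.39,-0.365,0.1],"rotation":[0,0,0]},{"offset":[0,0,0],"rotation":[0,0,0.08]},{"offset":[0,0,0],"rotation":[0,0,0.08]}]' 0.85
python3 -c "
from plan import *
go([473,-98,150],down(np.radians(1.4)))"
```

```text
time_s: 1.6
tcp_pos: [472.7, -97.4, 152.7]
eef_rot: [-0.0, 0.999, 0.044, -0.001]
ft_force: [-0.3, -0.4, -0.2]
opening: 72.7
now [472.7 -97.4 152.7] F [-0.3 -0.4 -0.2] op 72.7 t 1.6 q [-0.44 -0.03  2.05 -0.    1.12  1.05]
offset/100 (tool axes now) [0.002 0.006 0.027]  rot/120 [-0.0003  0.0005  0.03  ]
```

```bash
python3 -m handwheel '[{"offset":[0,0,0.1],"rotation":[0,0,0.03]},{"offset":[0,0,0.4],"rotation":[0,0,0]},{"offset":[0,0,0.3],"rotation":[0,0,0]},{"offset":[0,0,0.12],"rotation":[0,0,0]},{"offset":[0,0,0],"rotation":[0,0,0]}]' 
python3 -c "
from plan import *
go([473,-98,58],down(np.radians(1.4)))
p,d=imaging.grab_frame('side');cv2.imwrite('pics/s1.png',cv2.resize(p[100:300,150:350,::-1],None,fx=3,fy=3,interpolation=cv2.INTER_CUBIC))"
```

```text
time_s: 2.22
tcp_pos: [472.5, -98.3, 60.8]
eef_rot: [-0.0, 1.0, 0.014, -0.001]
ft_force: [-0.8, 0.3, 0.4]
opening: 72.6
now [472.5 -98.3  60.8] F [-0.8  0.3  0.4] op 72.6 t 2.23 q [-0.44  0.13  2.08 -0.    0.92  1.1 ]
offset/100 (tool axes now) [ 0.005 -0.003  0.028]  rot/120 [-0.0003  0.0007  0.0016]
```

View pics/s1.png

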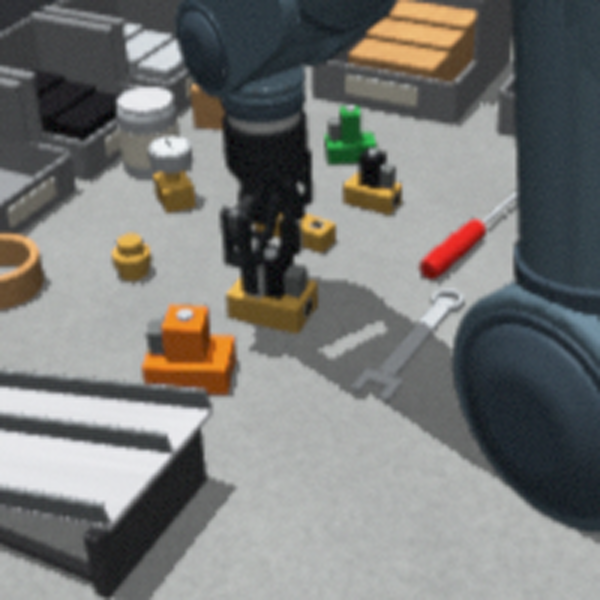

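The jaws straddle the large valve's coil (crop pixel ~(270,270)), tips above the brass. Closing.

```bash
python3 -m handwheel '[{"offset":[0,0,0],"rotation":[0,0,0]},{"offset":[0,0,0],"rotation":[0,0,0]},{"offset":[0,0,0],"rotation":[0,0,0]},{"offset":[0,0,0],"rotation":[0,0,0]},{"offset":[0,0,0],"rotation":[0,0,0]},{"offset":[0,0,0],"rotation":[0,0,0]}]' 0
python3 -c "
from plan import *
go([473,-98,200],down(np.radians(1.4)))"
```

```text
time_s: 3.02
tcp_pos: [473.9, -98.9, 62.7]
eef_rot: [0.001, 1.0, 0.014, 0.001]
ft_force: [-1.1, 0.1, 5.9]
opening: 35.2
now [473.9 -98.9  62.7] F [-1.1  0.1  5.9] op 35.2 t 3.02 q [-0.44  0.13  2.08 -0.    0.92  1.1 ]
offset/100 (tool axes now) [-0.006 -0.008 -1.374]  rot/120 [ 0.0006 -0.001   0.0017]
```

```bash
python3 -m handwheel '[{"offset":[0,0,-0.1],"rotation":[0,0,0]},{"offset":[0,0,-0.4],"rotation":[0,0,0]},{"offset":[0,0,-0.5],"rotation":[0,0,0]},{"offset":[0,0,-0.5],"rotation":[0,0,0]},{"offset":[0,0,0],"rotation":[0,0,0]}]' 
python3 -c "
from plan import *
go([473,-98,200],down(np.radians(1.4)))
goL(-80,27,62+40)
print(deckpt(-80,27,62))
p,d=imaging.grab_frame('side');cv2.imwrite('pics/s2.png',cv2.resize(p[50:250,150:350,::-1],None,fx=3,fy=3,interpolation=cv2.INTER_CUBIC))"
```

```text
time_s: 3.65
tcp_pos: [474.9, -99.3, 215.6]
eef_rot: [0.002, 1.0, 0.014, 0.004]
ft_force: [-0.3, 0.0, -4.7]
opening: 35.2
now [474.9 -99.3 215.6] F [-0.3  0.  -4.7] op 35.2 t 3.65 q [-0.44 -0.12  2.01  0.    1.24  1.1 ]
offset/100 (tool axes now) [-0.02  -0.014  0.156]  rot/120 [ 0.0019 -0.0038  0.0017]
now [474.9 -99.3 215.6] F [-0.3  0.  -4.7] op 35.2 t 3.65 q [-0.44 -0.12  2.01  0.    1.24  1.1 ]
offset/100 (tool axes now) [ 0.137 -3.254  0.461]  rot/120 [ 0.004  -0.1205  0.0175]
[470.23206242 226.28746879 129.51208668]
```

View pics/s2.png

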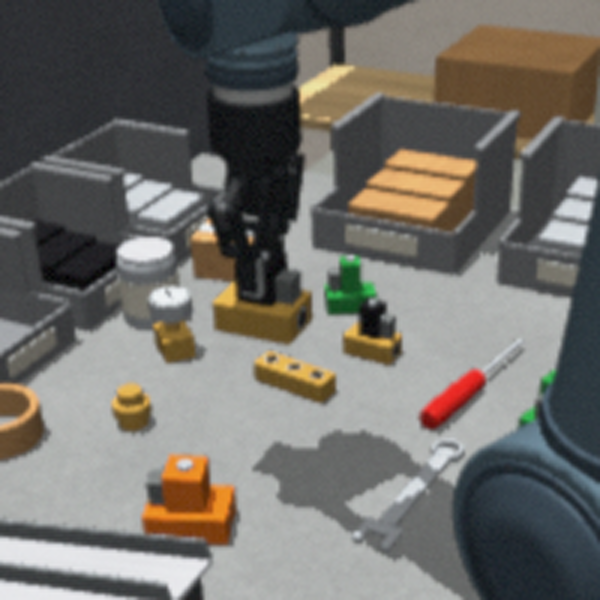

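```bash
python3 -m handwheel '[{"offset":[0,-0.25,0],"rotation":[0,0,0]},{"offset":[0.02,-0.43,0],"rotation":[0,0,0]},{"offset":[0.02,-0.43,0],"rotation":[0,0,0]},{"offset":[0.02,-0.43,0],"rotation":[0,0,0]},{"offset":[0.02,-0.43,0],"rotation":[0,0,0]},{"offset":[0.02,-0.43,0],"rotation":[0,0,0]},{"offset":[0.02,-0.43,0],"rotation":[0,0,0]},{"offset":[0.02,-0.42,0],"rotation":[0,0,0.0175]},{"offset":[0,0,0],"rotation":[0,-0.06,0]},{"offset":[0,0,0],"rotation":[0,-0.06,0]},{"offset":[0,0,0],"rotation":[0,0,0]}]' 
python3 -c "
from plan import *
goL(-80,27,62+10)"
```

```text
time_s: 5.08
tcp_pos: [477.2, 226.3, 207.9]
eef_rot: [0.0, 0.992, -0.005, -0.127]
ft_force: [0.3, -0.1, -5.0]
opening: 35.2
now [477.2 226.3 207.9] F [ 0.3 -0.1 -5. ] op 35.2 t 5.08 q [0.2  0.14 1.78 0.05 1.47 1.77]
offset/100 (tool axes now) [ 0.129 -0.     0.676]  rot/120 [ 0.0007  0.0054 -0.0002]
```

```bash
python3 -m handwheel '[{"offset":[0.13,0,0.2],"rotation":[0,0.005,0]},{"offset":[0,0,0.3],"rotation":[0,0,0]},{"offset":[0,0,0.17],"rotation":[0,0,0]},{"offset":[0,0,0],"rotation":[0,0,0]}]' 
python3 -c "
from plan import *
goL(-80,27,62)
p,d=imaging.grab_frame('side');cv2.imwrite('pics/s3.png',cv2.resize(p[130:330,70:270,::-1],None,fx=3,fy=3,interpolation=cv2.INTER_CUBIC))
p,d=imaging.grab_frame('top');cv2.imwrite('pics/t3.png',cv2.resize(p[60:220,80:240,::-1],None,fx=3.5,fy=3.5,interpolation=cv2.INTER_CUBIC))"
```

```text
time_s: 5.58
tcp_pos: [472.4, 226.5, 141.2]
eef_rot: [-0.0, 0.993, -0.004, -0.122]
ft_force: [0.2, -0.7, -4.4]
opening: 35.0
now [472.4 226.5 141.2] F [ 0.2 -0.7 -4.4] op 35.0 t 5.58 q [0.21 0.21 1.83 0.05 1.34 1.77]
offset/100 (tool axes now) [0.008 0.002 0.119]  rot/120 [ 0.0005 -0.      0.0003]
```

View pics/s3.png

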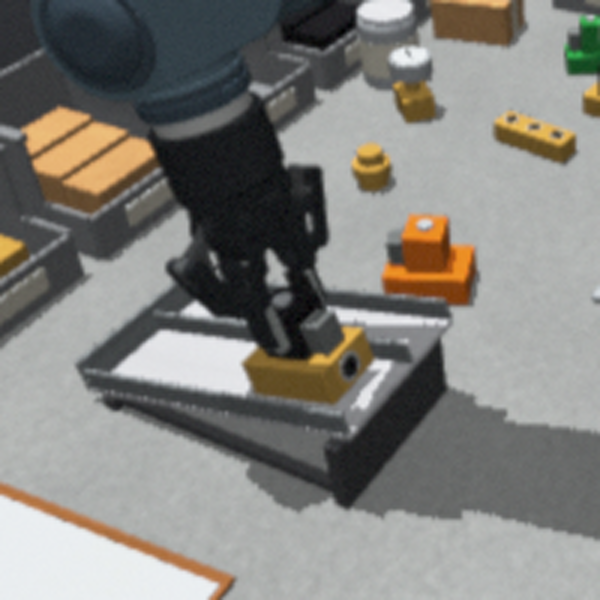

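View pics/t3.png

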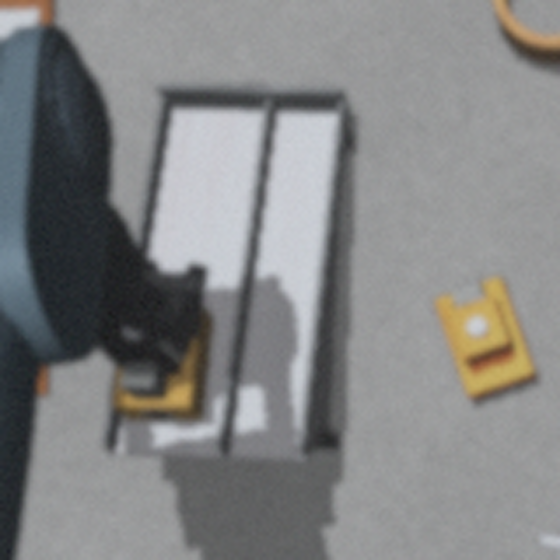

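```bash
python3 -m handwheel '[{"offset":[0.01,0,0.06],"rotation":[0,0,0]},{"offset":[0,0,0.02],"rotation":[0,0,0]},{"offset":[0,0,0.02],"rotation":[0,0,0]},{"offset":[0,0,0],"rotation":[0,0,0]}]'; python3 -m handwheel '[{"offset":[0,0,0.02],"rotation":[0,0,0]},{"offset":[0,0,0],"rotation":[0,0,0]}]' 
python3 -c "
from plan import *
goL(-80,27,62)"
```

```text
time_s: 6.18
tcp_pos: [472.8, 226.8, 133.0]
eef_rot: [-0.001, 0.993, -0.004, -0.12]
ft_force: [0.0, -0.4, -5.0]
opening: 35.2
time_s: 6.42
tcp_pos: [472.2, 226.8, 131.0]
eef_rot: [-0.0, 0.993, -0.004, -0.12]
ft_force: [-0.6, -0.2, -4.9]
opening: 35.1
now [472.2 226.8 131. ] F [-0.6 -0.2 -4.9] op 35.1 t 6.42 q [0.21 0.22 1.84 0.05 1.32 1.77]
offset/100 (tool axes now) [-0.016  0.006  0.019]  rot/120 [ 0.0001 -0.0015  0.0003]
```

```bash
python3 -m handwheel '[{"offset":[0,0,0.02],"rotation":[0,-0.0015,0]},{"offset":[0,0,0],"rotation":[0,0,0]}]'; python3 -m handwheel '[{"offset":[0,0,0.015],"rotation":[0,0,0]},{"offset":[0,0,0],"rotation":[0,0,0]}]'
```

```text
time_s: 6.68
tcp_pos: [472.2, 226.9, 129.6]
eef_rot: [-0.001, 0.993, -0.004, -0.121]
ft_force: [0.4, -0.0, -2.2]
opening: 35.4
time_s: 6.92
tcp_pos: [472.2, 226.9, 129.5]
eef_rot: [-0.001, 0.993, -0.004, -0.121]
ft_force: [-2.3, -1.6, 5.5]
opening: 34.9
```

```bash
python3 -m handwheel '[{"offset":[0.05,0,0],"rotation":[0,0,0]},{"offset":[0.15,0,0],"rotation":[0,0,0]},{"offset":[0.2,0,0],"rotation":[0,0,0]},{"offset":[0.2,0,0],"rotation":[0,0,0]},{"offset":[0.2,0,0],"rotation":[0,0,0]},{"offset":[0.2,0,0],"rotation":[0,0,0]},{"offset":[0.2,0,0],"rotation":[0,0,0]},{"offset":[0.1,0,0],"rotation":[0,0,0]},{"offset":[0,0,0],"rotation":[0,0,0]}]'
python3 -c "
from plan import *
goL(97,27,62)"
```

```text
time_s: 8.05
tcp_pos: [599.7, 225.9, 97.8]
eef_rot: [-0.001, 0.993, -0.005, -0.12]
ft_force: [4.4, 1.2, 2.4]
opening: 35.4
now [599.7 225.9  97.8] F [4.4 1.2 2.4] op 35.4 t 8.05 q [0.17 0.51 1.53 0.04 1.34 1.73]
offset/100 (tool axes now) [0.437 0.009 0.008]  rot/120 [-0.0003 -0.0022  0.0002]
```

```bash
python3 -m handwheel '[{"offset":[0.1,0,0.01],"rotation":[0,-0.002,0]},{"offset":[0.15,0,0],"rotation":[0,0,0]},{"offset":[0.1,0,0],"rotation":[0,0,0]},{"offset":[0.04,0,0],"rotation":[0,0,0]},{"offset":[0,0,0],"rotation":[0,0,0]}]'
python3 -c "
from plan import *
goL(97,27,62)"; python3 -m handwheel '[{"offset":[0.03,0,0],"rotation":[0,0,0]},{"offset":[0,0,0],"rotation":[0,0,0]}]'
python3 -c "
from plan import *
goL(97,27,62)"
```

```text
time_s: 8.68
tcp_pos: [636.0, 226.0, 88.8]
eef_rot: [-0.001, 0.992, -0.004, -0.123]
ft_force: [-2.1, 0.0, 11.1]
opening: 35.3
now [636.  226.   88.8] F [-2.1  0.  11.1] op 35.3 t 8.68 q [0.16 0.6  1.42 0.04 1.37 1.72]
offset/100 (tool axes now) [0.063 0.012 0.005]  rot/120 [-0.0003  0.0012  0.0005]
time_s: 8.93
tcp_pos: [638.5, 226.0, 88.2]
eef_rot: [-0.001, 0.992, -0.004, -0.124]
ft_force: [-3.6, 0.3, 11.2]
opening: 34.9
now [638.5 226.   88.2] F [-3.6  0.3 11.2] op 34.9 t 8.93 q [0.16 0.6  1.42 0.04 1.37 1.72]
offset/100 (tool axes now) [0.037 0.013 0.006]  rot/120 [-0.0002  0.0017  0.0006]
```

```bash
python3 -m handwheel '[{"offset":[0.03,0,-0.01],"rotation":[0,0.0015,0]},{"offset":[0,0,0],"rotation":[0,0,0]}]';python3 -m handwheel '[{"offset":[0.03,0,0],"rotation":[0,0,0]},{"offset":[0,0,0],"rotation":[0,0,0]}]'; python3 -m handwheel '[{"offset":[0.02,0,0],"rotation":[0,0,0]},{"offset":[0,0,0],"rotation":[0,0,0]}]'
python3 -c "
from plan import *
goL(97,27,62)"
```

```text
time_s: 9.18
tcp_pos: [639.7, 226.0, 88.0]
eef_rot: [-0.001, 0.992, -0.004, -0.125]
ft_force: [-9.7, -0.1, 15.6]
opening: 35.1
time_s: 9.43
tcp_pos: [640.9, 226.3, 88.1]
eef_rot: [-0.001, 0.992, -0.005, -0.128]
ft_force: [-17.0, -0.9, 20.7]
opening: 35.2
time_s: 9.68
tcp_pos: [641.6, 226.6, 88.1]
eef_rot: [-0.001, 0.992, -0.004, -0.13]
ft_force: [-23.8, -1.1, 26.4]
opening: 35.2
now [641.6 226.6  88.1] F [-23.8  -1.1  26.4] op 35.2 t 9.68 q [0.16 0.62 1.4  0.04 1.38 1.72]
offset/100 (tool axes now) [0.008 0.019 0.013]  rot/120 [0.0001 0.0076 0.0004]
```

```bash
python3 -m handwheel '[{"offset":[-0.03,0,-0.01],"rotation":[0,0.002,0]},{"offset":[-0.02,0,0],"rotation":[0,0,0]},{"offset":[0,0,0],"rotation":[0,0,0]}]'
python3 -c "
from plan import *
goL(97,27,62)"
```

```text
time_s: 10.05
tcp_pos: [640.4, 226.4, 87.8]
eef_rot: [-0.001, 0.993, -0.004, -0.121]
ft_force: [-5.3, 1.9, 7.9]
opening: 35.2
now [640.4 226.4  87.8] F [-5.3  1.9  7.9] op 35.2 t 10.05 q [0.16 0.61 1.41 0.04 1.36 1.72]
offset/100 (tool axes now) [0.018 0.017 0.007]  rot/120 [-0.0005 -0.0005  0.0007]
```

```bash
python3 -m handwheel '[{"offset":[0,0,0],"rotation":[0,0,0]},{"offset":[0,0,0],"rotation":[0,0,0]},{"offset":[0,0,0],"rotation":[0,0,0]},{"offset":[0,0,0],"rotation":[0,0,0]},{"offset":[0,0,-0.1],"rotation":[0,0,0]},{"offset":[0,0,-0.4],"rotation":[0,0,0]},{"offset":[0,0,-0.5],"rotation":[0,0,0]},{"offset":[0,0,-0.5],"rotation":[0,0,0]},{"offset":[0,0,0],"rotation":[0,0.06,0]},{"offset":[0,0,0],"rotation":[0,0.057,0]}]' 0.7
python3 -c "
from plan import *
go([470.7,-327,200],down(np.radians(-5)))
p,d=imaging.grab_frame('side');cv2.imwrite('pics/s4.png',cv2.resize(p[130:330,70:270,::-1],None,fx=3,fy=3,interpolation=cv2.INTER_CUBIC))
p,d=imaging.grab_frame('top');cv2.imwrite('pics/t4.png',cv2.resize(p[60:220,80:240,::-1],None,fx=3.5,fy=3.5,interpolation=cv2.INTER_CUBIC))"
```

```text
time_s: 11.3
tcp_pos: [678.5, 225.0, 234.3]
eef_rot: [-0.0, 1.0, -0.005, 0.006]
ft_force: [1.0, 0.6, -0.4]
opening: 59.7
now [678.5 225.  234.3] F [ 1.   0.6 -0.4] op 59.7 t 11.3 q [ 0.16  0.4   1.4  -0.    1.33  1.74]
offset/100 (tool axes now) [-2.032  5.539  0.316]  rot/120 [-0.0005 -0.0054  0.0373]
```

View pics/s4.png

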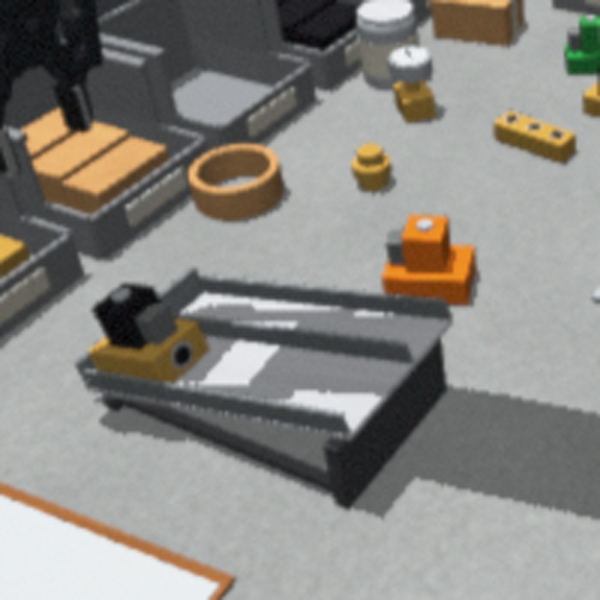

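View pics/t4.png

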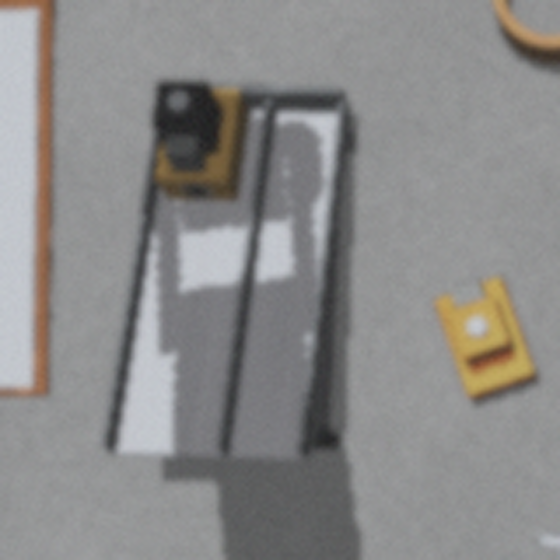

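```bash
python3 -m handwheel '[{"offset":[-0.17,0.46,0.02],"rotation":[0,-0.005,0.018]},{"offset":[-0.17,0.46,0.02],"rotation":[0,0,0.019]},{"offset":[-0.17,0.46,0.02],"rotation":[0,0,0]},{"offset":[-0.17,0.46,0.02],"rotation":[0,0,0]},{"offset":[-0.17,0.46,0.02],"rotation":[0,0,0]},{"offset":[-0.17,0.46,0.02],"rotation":[0,0,0]},{"offset":[-0.17,0.46,0.02],"rotation":[0,0,0]},{"offset":[-0.17,0.46,0.02],"rotation":[0,0,0]},{"offset":[-0.17,0.46,0.02],"rotation":[0,0,0]},{"offset":[-0.17,0.46,0.02],"rotation":[0,0,0]},{"offset":[-0.17,0.46,0.02],"rotation":[0,0,0]},{"offset":[-0.17,0.46,0.02],"rotation":[0,0,0]}]' 0.6
python3 -c "
from plan import *
go([470.7,-327,60],down(np.radians(-5)))"
```

```text
time_s: 12.9
tcp_pos: [431.1, -311.5, 210.0]
eef_rot: [-0.0, 0.999, -0.043, -0.003]
ft_force: [1.1, 0.1, -1.0]
opening: 51.3
now [ 431.1 -311.5  210. ] F [ 1.1  0.1 -1. ] op 51.3 t 12.9 q [-0.84  0.02  1.89 -0.    1.24  0.82]
offset/100 (tool axes now) [0.418 0.121 1.497]  rot/120 [-0.0003  0.0032  0.0003]
```

```bash
python3 -m handwheel '[{"offset":[0.42,0.12,0.1],"rotation":[0,0.003,0]},{"offset":[0,0,0.4],"rotation":[0,0,0]},{"offset":[0,0,0.3],"rotation":[0,0,0]},{"offset":[0,0,0],"rotation":[0,0,0]}]'
python3 -c "
from plan import *
go([470.7,-327,61],down(np.radians(-5)))
p,d=imaging.grab_frame('side');cv2.imwrite('pics/s5.png',cv2.resize(p[90:210,190:310,::-1],None,fx=5,fy=5,interpolation=cv2.INTER_CUBIC))"
```

```text
time_s: 13.4
tcp_pos: [471.3, -324.4, 126.6]
eef_rot: [-0.002, 0.999, -0.043, -0.002]
ft_force: [0.6, 0.9, 0.0]
opening: 50.9
now [ 471.3 -324.4  126.6] F [0.6 0.9 0. ] op 50.9 t 13.4 q [-0.8   0.22  1.84 -0.    1.09  0.86]
offset/100 (tool axes now) [-0.001  0.03   0.656]  rot/120 [-0.0021  0.0024  0.0003]
```

View pics/s5.png

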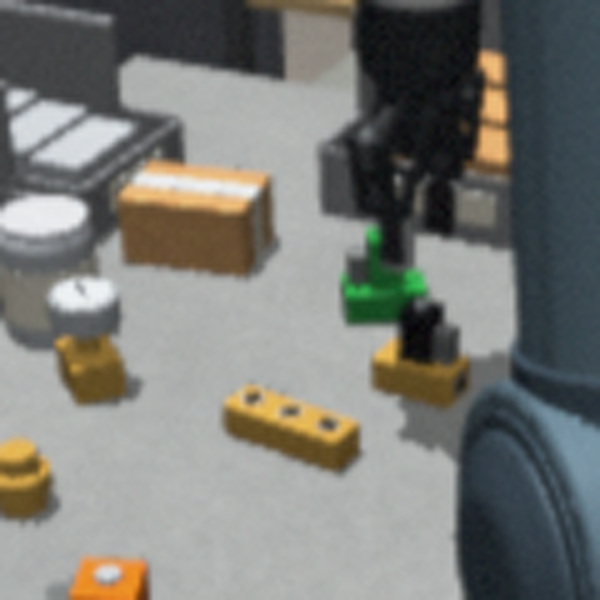

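```bash
python3 -m handwheel '[{"offset":[0,0.03,0.2],"rotation":[-0.002,0.002,0]},{"offset":[0,0,0.3],"rotation":[0,0,0]},{"offset":[0,0,0.14],"rotation":[0,0,0]},{"offset":[0,0,0],"rotation":[0,0,0]}]'
python3 -c "
from plan import *
go([470.7,-327,61],down(np.radians(-5)))"
```

```text
time_s: 13.95
tcp_pos: [472.5, -328.5, 65.3]
eef_rot: [0.002, 0.999, -0.043, 0.002]
ft_force: [-1.2, 0.4, -0.4]
opening: 51.1
now [ 472.5 -328.5   65.3] F [-1.2  0.4 -0.4] op 51.1 t 13.95 q [-0.8   0.32  1.85 -0.    0.97  0.85]
offset/100 (tool axes now) [-0.019 -0.014  0.043]  rot/120 [ 0.002  -0.0018  0.0005]
```

```bash
python3 -m handwheel '[{"offset":[-0.01,-0.01,0.04],"rotation":[0.001,-0.001,0]},{"offset":[0,0,0],"rotation":[0,0,0]}]' -
python3 -m handwheel '[{"offset":[0,0,0],"rotation":[0,0,0]},{"offset":[0,0,0],"rotation":[0,0,0]},{"offset":[0,0,0],"rotation":[0,0,0]},{"offset":[0,0,0],"rotation":[0,0,0]},{"offset":[0,0,0],"rotation":[0,0,0]}]' 0
python3 -c "
from plan import *
go([470.7,-327,220],down(np.radians(-5)))"
```

```text
time_s: 14.2
tcp_pos: [471.8, -327.7, 61.7]
eef_rot: [0.002, 0.999, -0.043, 0.001]
ft_force: [-0.2, -0.6, -0.2]
opening: 51.2
time_s: 14.82
tcp_pos: [471.8, -327.8, 61.6]
eef_rot: [0.002, 0.999, -0.043, 0.001]
ft_force: [-0.4, -0.5, 6.0]
opening: 23.1
now [ 471.8 -327.8   61.6] F [-0.4 -0.5  6. ] op 23.1 t 14.82 q [-0.8   0.32  1.86 -0.    0.96  0.85]
offset/100 (tool axes now) [-0.007 -0.002 -1.584]  rot/120 [ 0.0016 -0.0014  0.0005]
```

```bash
python3 -m handwheel '[{"offset":[0,0,-0.1],"rotation":[0,0,0]},{"offset":[0,0,-0.4],"rotation":[0,0,0]},{"offset":[0,0,-0.5],"rotation":[0,0,0]},{"offset":[0,0,-0.5],"rotation":[0,0,0]},{"offset":[0,0,0],"rotation":[0,0,0]}]'
python3 -c "
from plan import *
goL(-80,-39,61+60)
go([470,160,211],down(YAW))
p,d=imaging.grab_frame('side');cv2.imwrite('pics/s6.png',cv2.resize(p[50:200,190:340,::-1],None,fx=4,fy=4,interpolation=cv2.INTER_CUBIC))"
```

```text
time_s: 15.45
tcp_pos: [472.8, -328.4, 215.8]
eef_rot: [0.004, 0.999, -0.043, 0.004]
ft_force: [-0.4, 0.4, -2.5]
opening: 22.8
now [ 472.8 -328.4  215.8] F [-0.4  0.4 -2.5] op 22.8 t 15.45 q [-0.8   0.1   1.79 -0.    1.24  0.85]
offset/100 (tool axes now) [-0.312 -4.879  0.248]  rot/120 [-0.0005 -0.1207 -0.0369]
now [ 472.8 -328.4  215.8] F [-0.4  0.4 -2.5] op 22.8 t 15.45 q [-0.8   0.1   1.79 -0.    1.24  0.85]
offset/100 (tool axes now) [-0.448 -4.864  0.005]  rot/120 [ 0.004  -0.004  -0.0366]
```

View pics/s6.png

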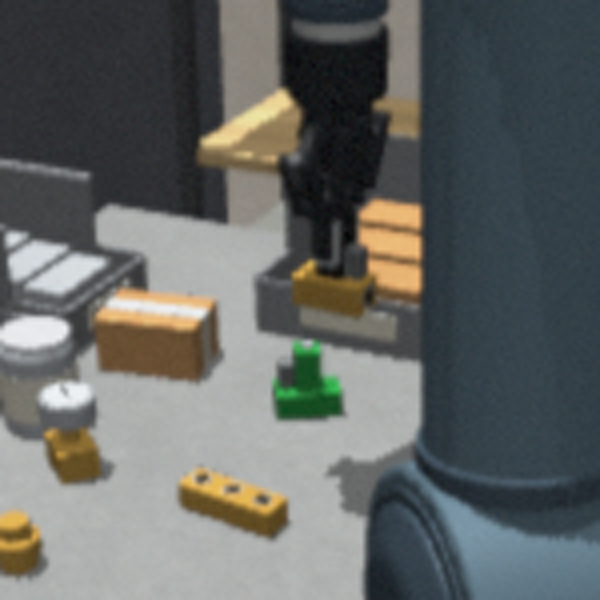

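```bash
python3 -m handwheel '[{"offset":[-0.04,-0.25,0],"rotation":[0,0,0]},{"offset":[-0.04,-0.45,0],"rotation":[0,0,0]},{"offset":[-0.04,-0.45,0],"rotation":[0,0,0]},{"offset":[-0.04,-0.45,0],"rotation":[0,0,0]},{"offset":[-0.04,-0.45,0],"rotation":[0,0,0]},{"offset":[-0.04,-0.45,0],"rotation":[0,0,0]},{"offset":[-0.04,-0.45,0],"rotation":[0,0,0]},{"offset":[-0.04,-0.45,0],"rotation":[0,0,0]},{"offset":[-0.04,-0.45,0],"rotation":[0,0,0]},{"offset":[-0.04,-0.45,0],"rotation":[0,0,0]},{"offset":[-0.04,-0.45,0],"rotation":[0,0,0]},{"offset":[0,-0.11,0],"rotation":[0,0,-0.0366]}]'
python3 -c "
from plan import *
goL(-80,-39,61+60)"
```

```text
time_s: 17.0
tcp_pos: [466.9, 163.1, 206.6]
eef_rot: [0.001, 1.0, -0.002, -0.002]
ft_force: [0.0, -0.3, -2.0]
opening: 22.8
now [466.9 163.1 206.6] F [ 0.  -0.3 -2. ] op 22.8 t 17.0 q [ 0.11 -0.07  1.99 -0.    1.23  1.68]
offset/100 (tool axes now) [0.171 0.028 0.198]  rot/120 [ 0.0016 -0.1148  0.0023]
```

```bash
python3 -m handwheel '[{"offset":[0.17,0.03,0],"rotation":[0,-0.057,0.002]},{"offset":[0,0,0],"rotation":[0,-0.057,0]},{"offset":[0,0,0],"rotation":[0,0,0]},{"offset":[0,0,0],"rotation":[0,0,0]}]'
python3 -c "
from plan import *
goL(-80,-39,61+8)"
```

```text
time_s: 17.5
tcp_pos: [484.9, 157.8, 208.1]
eef_rot: [0.001, 0.993, -0.007, -0.119]
ft_force: [-0.1, 0.5, -2.6]
opening: 22.8
now [484.9 157.8 208.1] F [-0.1  0.5 -2.6] op 22.8 t 17.5 q [0.08 0.09 1.83 0.02 1.46 1.66]
offset/100 (tool axes now) [ 0.037 -0.025  0.73 ]  rot/120 [ 0.0009 -0.0028 -0.0024]
```

```bash
python3 -m handwheel '[{"offset":[0.04,-0.02,0.2],"rotation":[0,-0.002,-0.002]},{"offset":[0,0,0.3],"rotation":[0,0,0]},{"offset":[0,0,0.2],"rotation":[0,0,0]},{"offset":[0,0,0],"rotation":[0,0,0]}]'
python3 -c "
from plan import *
goL(-80,-39,61)
p,d=imaging.grab_frame('top');cv2.imwrite('pics/t7.png',cv2.resize(p[60:220,80:240,::-1],None,fx=3.5,fy=3.5,interpolation=cv2.INTER_CUBIC))
p,d=imaging.grab_frame('side');cv2.imwrite('pics/s7.png',cv2.resize(p[130:330,70:270,::-1],None,fx=3,fy=3,interpolation=cv2.INTER_CUBIC))"
```

```text
time_s: 18.0
tcp_pos: [470.8, 159.8, 138.2]
eef_rot: [0.001, 0.992, -0.005, -0.123]
ft_force: [-0.7, 0.1, -2.4]
opening: 22.9
now [470.8 159.8 138.2] F [-0.7  0.1 -2.4] op 22.9 t 18.0 q [0.09 0.16 1.9  0.02 1.33 1.66]
offset/100 (tool axes now) [ 0.009 -0.005  0.097]  rot/120 [ 0.0011  0.0009 -0.0002]
```

View pics/t7.png

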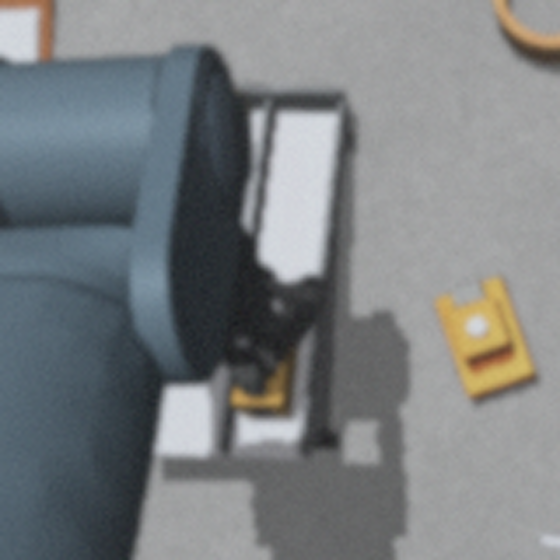

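View pics/s7.png

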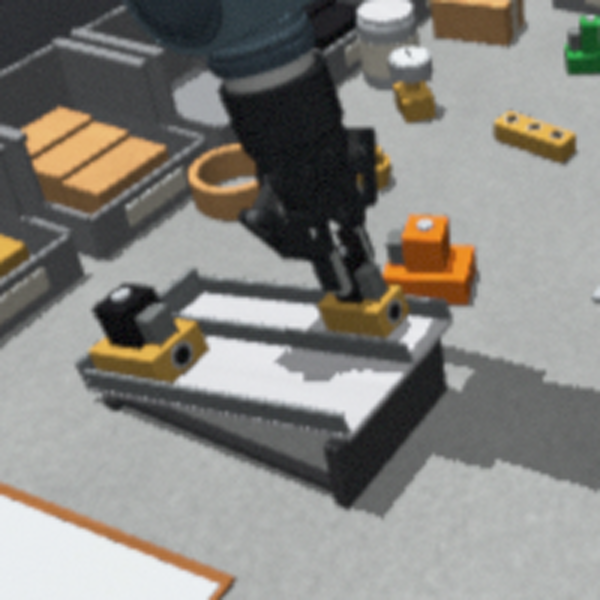

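Run:
```python
from plan import *
M=deckR().as_matrix()
s=status.observe(); t=(s['tcp_pos']-C)@M; print('tcp deck',t.round(1))
for n in('side','top'):
    p,d=imaging.grab_frame(n); Q=(cloud(n,d)-C)@M-[t[0],t[1],t[2]-61]
    hsv=cv2.cvtColor(p,cv2.COLOR_RGB2HSV); k=(d>0)&(abs(Q[...,0])<50)&(abs(Q[...,1])<80)&(Q[...,2]>28)&(Q[...,2]<150)
    q=Q[k]
    for z in range(30,150,10):
        m=(q[:,2]>=z)&(q[:,2]<z+10)
        if m.sum()>5: print(n,z,m.sum(),'y',np.percentile(q[m,1],[2,98]).round(0),'x',np.percentile(q[m,0],[2,98]).round(0))
# large valve check
    if n=='side':
        P=(cloud(n,d)-C)@M; h=cv2.cvtColor(p,cv2.COLOR_RGB2HSV)
        b=(P[...,0]>30)&(P[...,0]<140)&(P[...,1]>-8)&(P[...,1]<62)&(P[...,2]>22)
        c=b&(P[...,2]>58)&(P[...,2]<75); print('coil top pts',P[c].min(0).round(0),P[c].max(0).round(0),np.median(P[c],0).round(1))
        c=b&(P[...,2]>26)&(P[...,2]<33); print('brass top',np.percentile(P[c],[2,98],axis=0).round(0))
```

```text
tcp deck [-79.2 -39.3  73.8]
side 30 60 y [-7. 12.] x [-27.   8.]
side 40 70 y [-15.  24.] x [-27.   2.]
side 50 107 y [-23.  25.] x [-25.   4.]
side 60 112 y [-24.  26.] x [-13.   7.]
side 70 70 y [-21.  25.] x [-13.   7.]
side 80 102 y [-38.  42.] x [-15.  10.]
side 90 157 y [-42.  47.] x [-15.   9.]
side 100 162 y [-50.  53.] x [-19.  11.]
side 110 182 y [-54.  57.] x [-19.  13.]
side 120 184 y [-60.  63.] x [-19.   6.]
side 130 231 y [-58.  65.] x [-21.   8.]
side 140 202 y [-46.  51.] x [-22.   3.]
coil top pts [70. 10. 58.] [112.  48.  73.] [87.2 33.3 67.4]
brass top [[ 56.   4.  26.]
 [133.  56.  33.]]
top 30 23 y [-13.   5.] x [-25.  -7.]
top 40 33 y [-19.  19.] x [-25.  -7.]
top 50 74 y [-23.  15.] x [-25.  -2.]
top 60 72 y [-24.  14.] x [-11.   5.]
top 70 7 y [-23. -11.] x [-11.  -6.]
top 80 22 y [-37. -12.] x [-13.   6.]
top 90 69 y [-43. -15.] x [-13.  10.]
top 100 27 y [-48. -15.] x [-17.   0.]
top 110 32 y [-53. -10.] x [-18.  -7.]
top 120 41 y [-59. -10.] x [-18.  -5.]
top 130 115 y [-63. -16.] x [-19.  10.]
top 140 83 y [-59. -16.] x [-19.  10.]
```

```bash
python3 -m handwheel '[{"offset":[0,0,0.06],"rotation":[0,0,0]},{"offset":[0,0,0.02],"rotation":[0,0,0]},{"offset":[0,0,0.02],"rotation":[0,0,0]},{"offset":[0,0,0],"rotation":[0,0,0]}]'; python3 -m handwheel '[{"offset":[0,0,0.015],"rotation":[0,0,0]},{"offset":[0,0,0],"rotation":[0,0,0]}]' 
python3 -c "
from plan import *
goL(-80,-39,61)"
```

```text
time_s: 18.7
tcp_pos: [470.9, 159.8, 130.9]
eef_rot: [0.0, 0.993, -0.005, -0.12]
ft_force: [-0.1, -0.9, -2.0]
opening: 22.8
time_s: 18.95
tcp_pos: [470.6, 159.9, 129.5]
eef_rot: [0.0, 0.993, -0.005, -0.12]
ft_force: [0.0, -0.7, -2.7]
opening: 23.2
now [470.6 159.9 129.5] F [ 0.  -0.7 -2.7] op 23.2 t 18.95 q [0.09 0.17 1.9  0.02 1.31 1.66]
offset/100 (tool axes now) [-0.01  -0.004  0.013]  rot/120 [ 0.0008 -0.0015 -0.0003]
```

```bash
python3 -m handwheel '[{"offset":[0,0,0.015],"rotation":[0,-0.0015,0]},{"offset":[0,0,0],"rotation":[0,0,0]}]'; python3 -m handwheel '[{"offset":[0,0,0.015],"rotation":[0,0,0]},{"offset":[0,0,0],"rotation":[0,0,0]}]' 
python3 -c "
from plan import *
goL(105,-39,61)"
```

```text
time_s: 19.2
tcp_pos: [470.7, 159.8, 128.7]
eef_rot: [0.0, 0.993, -0.005, -0.122]
ft_force: [-0.5, -0.7, 1.8]
opening: 22.6
time_s: 19.45
tcp_pos: [470.8, 159.8, 128.6]
eef_rot: [0.0, 0.993, -0.005, -0.121]
ft_force: [-2.2, -0.5, 10.0]
opening: 23.0
now [470.8 159.8 128.6] F [-2.2 -0.5 10. ] op 23.0 t 19.45 q [0.09 0.17 1.9  0.02 1.31 1.66]
offset/100 (tool axes now) [ 1.837 -0.006  0.006]  rot/120 [ 0.0009 -0.0005 -0.0003]
```

```bash
python3 -m handwheel '[{"offset":[0.05,0,0],"rotation":[0,0,0]},{"offset":[0.15,0,0],"rotation":[0,0,0]},{"offset":[0.2,0,0],"rotation":[0,0,0]},{"offset":[0.2,0,0],"rotation":[0,0,0]},{"offset":[0.2,0,0],"rotation":[0,0,0]},{"offset":[0.2,0,0],"rotation":[0,0,0]},{"offset":[0.2,0,0],"rotation":[0,0,0]},{"offset":[0.15,0,0],"rotation":[0,0,0]},{"offset":[0.05,0,0],"rotation":[0,0,0]},{"offset":[0,0,0],"rotation":[0,0,0]}]'
python3 -c "
from plan import *
goL(105,-39,61)"
```

```text
time_s: 20.7
tcp_pos: [607.3, 158.4, 94.6]
eef_rot: [0.0, 0.993, -0.005, -0.121]
ft_force: [0.2, -0.4, 6.8]
opening: 22.7
now [607.3 158.4  94.6] F [ 0.2 -0.4  6.8] op 22.7 t 20.7 q [0.07 0.49 1.56 0.02 1.33 1.64]
offset/100 (tool axes now) [ 0.429 -0.007  0.006]  rot/120 [ 0.0008 -0.0012 -0.0004]
```

```bash
python3 -m handwheel '[{"offset":[0.1,0,0],"rotation":[0,-0.001,0]},{"offset":[0.15,0,0],"rotation":[0,0,0]},{"offset":[0.1,0,0],"rotation":[0,0,0]},{"offset":[0.04,0,0],"rotation":[0,0,0]},{"offset":[0,0,0],"rotation":[0,0,0]}]'
python3 -m handwheel '[{"offset":[0.03,0,0],"rotation":[0,0,0]},{"offset":[0,0,0],"rotation":[0,0,0]}]'
python3 -m handwheel '[{"offset":[0.03,0,0],"rotation":[0,0,0]},{"offset":[0,0,0],"rotation":[0,0,0]}]'
python3 -c "
from plan import *
goL(105,-39,61)"
```

```text
time_s: 21.32
tcp_pos: [644.9, 158.1, 85.3]
eef_rot: [0.0, 0.993, -0.005, -0.122]
ft_force: [-1.0, -1.3, 7.1]
opening: 22.8
time_s: 21.58
tcp_pos: [647.4, 158.0, 84.7]
eef_rot: [0.0, 0.992, -0.005, -0.122]
ft_force: [-2.4, -1.1, 8.2]
opening: 23.1
time_s: 21.82
tcp_pos: [647.9, 158.1, 84.7]
eef_rot: [0.001, 0.992, -0.005, -0.126]
ft_force: [-11.8, -1.2, 16.7]
opening: 22.9
now [647.9 158.1  84.7] F [-11.8  -1.2  16.7] op 22.9 t 21.82 q [0.06 0.59 1.44 0.02 1.36 1.64]
offset/100 (tool axes now) [ 0.011 -0.005  0.007]  rot/120 [ 0.0011  0.0043 -0.0004]
```

```bash
python3 -m handwheel '[{"offset":[0.02,0,0],"rotation":[0,0,0]},{"offset":[0,0,0],"rotation":[0,0,0]}]'
python3 -m handwheel '[{"offset":[-0.02,0,-0.005],"rotation":[0,0.001,0]},{"offset":[-0.015,0,0],"rotation":[0,0,0]},{"offset":[0,0,0],"rotation":[0,0,0]}]'
```

```text
time_s: 22.08
tcp_pos: [648.3, 158.2, 84.8]
eef_rot: [0.001, 0.992, -0.005, -0.129]
ft_force: [-19.3, -2.2, 23.1]
opening: 23.2
time_s: 22.45
tcp_pos: [647.6, 158.1, 84.7]
eef_rot: [0.0, 0.992, -0.005, -0.123]
ft_force: [-6.3, -1.4, 10.4]
opening: 23.1
```

```bash
python3 -m handwheel '[{"offset":[0,0,0],"rotation":[0,0,0]},{"offset":[0,0,0],"rotation":[0,0,0]},{"offset":[0,0,0],"rotation":[0,0,0]},{"offset":[0,0,0],"rotation":[0,0,0]},{"offset":[0,0,-0.05],"rotation":[0,0,0]},{"offset":[0,0,-0.3],"rotation":[0,0,0]},{"offset":[0,0,-0.5],"rotation":[0,0,0]},{"offset":[0,0,-0.5],"rotation":[0,0,0]},{"offset":[0,0.6,0],"rotation":[0,0.05,0]},{"offset":[0,0.6,0],"rotation":[0,0.05,0]},{"offset":[0,0.6,0],"rotation":[0,0,0]},{"offset":[0,0,0],"rotation":[0,0,0]}]' 0.4
python3 - <<'E'
from plan import *
M=deckR().as_matrix()
for n in('side','top'):
    p,d=imaging.grab_frame(n); P=(cloud(n,d)-C)@M
    cr=p[130:330,70:270,::-1] if n=='side' else p[60:220,80:240,::-1]
    cv2.imwrite(f'pics/{n}8.png',cv2.resize(cr,(600,600),interpolation=cv2.INTER_CUBIC))
    for nm,y0,y1,h in(('L',-8,64,30),('S',-64,-14,26)):
        b=(P[...,0]>30)&(P[...,0]<145)&(P[...,1]>y0)&(P[...,1]<y1)
        hsv=cv2.cvtColor(p,cv2.COLOR_RGB2HSV); c=b&(abs(P[...,2]-h)<4)&(hsv[...,1]>80)
        if c.sum()>5: print(n,nm,c.sum(),'brass top',np.percentile(P[c],[2,98],axis=0).round(0).tolist(), cv2.minAreaRect(P[c][:,:2].astype(np.float32)))
        c=b&(P[...,2]>h+33); print('  coil top z',np.percentile(P[c],[5,50,95],axis=0).round(0).tolist())
E
```

```text
time_s: 23.95
tcp_pos: [678.9, -26.1, 214.8]
eef_rot: [0.001, 1.0, -0.008, -0.017]
ft_force: [-0.4, 0.2, 0.8]
opening: 33.9
side L 183 brass top [[56.0, 5.0, 26.0], [127.0, 55.0, 33.0]] ((92.09951782226562, 29.13917350769043), (52.56165313720703, 76.4562759399414), 89.5702133178711)
  coil top z [[76.0, 13.0, 64.0], [90.0, 33.0, 68.0], [109.0, 46.0, 72.0]]
side S 101 brass top [[72.0, -55.0, 22.0], [128.0, -23.0, 30.0]] ((100.65945434570312, -38.86475372314453), (59.635963439941406, 33.121925354003906), 3.437081813812256)
  coil top z [[90.0, -50.0, 60.0], [99.0, -37.0, 63.0], [111.0, -29.0, 67.0]]
  coil top z [[106.0, 46.0, 67.0], [108.0, 46.0, 68.0], [110.0, 48.0, 69.0]]Traceback (most recent call last):
  File "<stdin>", line 11, in <module>
    return _quantile_unchecked(
        a, q, axis, out, overwrite_input, method, keepdims, weights)
    return _ureduce(a,
                    func=_quantile_ureduce_func,
    ...<5 lines>...
                    overwrite_input=overwrite_input,
                    method=method)
    r = func(a, **kwargs)
    result = _quantile(arr,
                       quantiles=q,
    ...<2 lines>...
                       out=out,
                       weights=wgt)
    slices_having_nans = np.isnan(arr[-1, ...])
                                  ~~~^^^^^^^^^
IndexError: index -1 is out of bounds for axis 0 with size 0
```

View pics/side8.png

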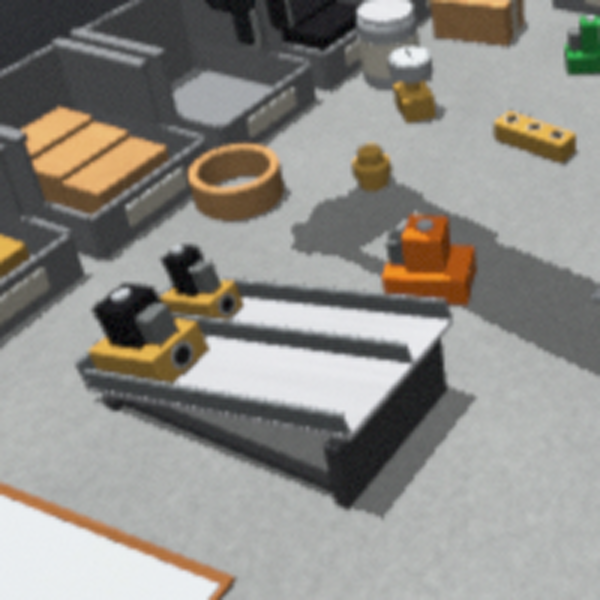

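View pics/top8.png

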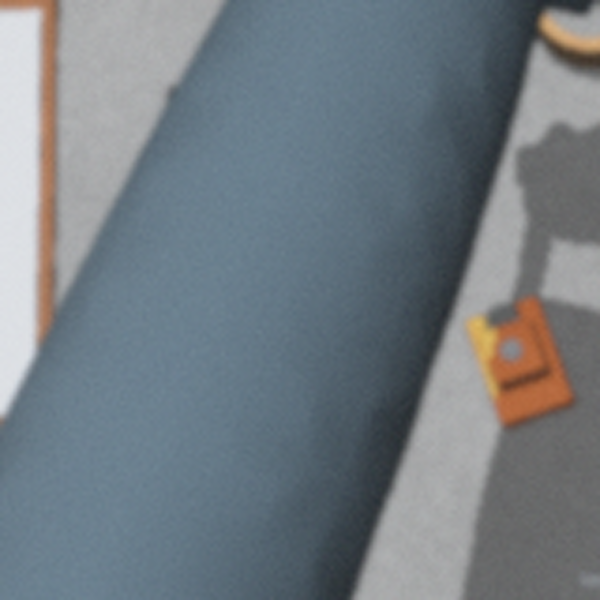

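```bash
python3 -m handwheel '[{"offset":[-0.3,0.4,0],"rotation":[0,0,0]},{"offset":[-0.3,0.4,0],"rotation":[0,0,0]},{"offset":[-0.3,0.5,0],"rotation":[0,0,0]},{"offset":[-0.3,0.5,0],"rotation":[0,0,0]},{"offset":[-0.2,0.5,0],"rotation":[0,0,0]},{"offset":[0,0.5,0],"rotation":[0,0,0]},{"offset":[0,0.5,0],"rotation":[0,0,0]},{"offset":[0,0,0],"rotation":[0,0,0]}]'
python3 - <<'E'
from plan import *
M=deckR().as_matrix()
n='top'
p,d=imaging.grab_frame(n)
cv2.imwrite(f'pics/{n}9.png',cv2.resize(p[78:128,100:190,::-1],None,fx=8,fy=8,interpolation=cv2.INTER_CUBIC))
hsv=cv2.cvtColor(p,cv2.COLOR_RGB2HSV)
P=(cloud(n,d)-C)@M
for nm,y0,y1,h in(('L',-14,66,30),('S',-66,-10,26)):
    b=(P[...,0]>30)&(P[...,0]<150)&(P[...,1]>y0)&(P[...,1]<y1)
    c=b&(abs(P[...,2]-h)<8)&(hsv[...,1]>90)
    v,u=np.nonzero(c); o,dd=rays(n,np.c_[u,v]); nn=M[:,2]; t=((C+nn*h-o)@nn)/(dd@nn); X=(o+dd*t[:,None]-C)@M
    print(nm,c.sum(),X.min(0).round(1),X.max(0).round(1),cv2.minAreaRect(X[:,:2].astype(np.float32)))
# expected column brightness at stop
for x in (135,):
    for y in (27,-39): print(proj(n,C+M@np.array([x,y,26.])), proj(n,C+M@np.array([x,y,30.])))
E
```

```text
time_s: 25.05
tcp_pos: [536.4, -352.2, 219.6]
eef_rot: [0.001, 1.0, -0.006, -0.017]
ft_force: [-0.7, 1.2, 1.4]
opening: 34.0
L 232 [53.4  1.6 30. ] [128.8  55.   30. ] ((91.05653381347656, 28.526674270629883), (74.54427337646484, 53.8951301574707), 1.0615675449371338)
S 129 [ 69.4 -57.8  26. ] [130.3 -23.3  26. ] ((99.86427307128906, -40.54151916503906), (34.14320373535156, 61.050846099853516), 89.47989654541016)
[[139.58183057  84.57794226]] [[139.08861251  83.65430329]]
[[165.44307221  85.23957726]] [[165.05528189  84.31725649]]
```

View pics/top9.png

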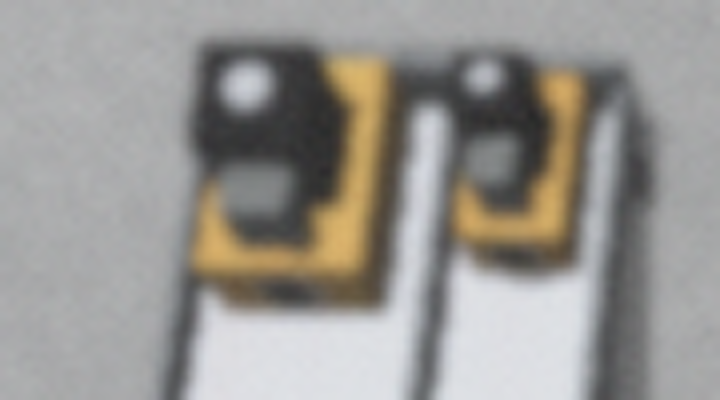

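Run:
```python
from plan import *
p0=np.load('top0.npz')['p'].astype(int); p,_=imaging.grab_frame('top'); p=p.astype(int)
for u in (148,152,154,166,170,172,175): print(u,'before',p0[80:98,u].sum(1)//3,'now',p[80:98,u].sum(1)//3,'sat',(p.max(2)-p.min(2))[80:98,u])
M=deckR().as_matrix()
print('rows: stop inner edge floor / top', [proj('top',C+M@np.array([135,-39,z]))[0].round(1) for z in(0,26)])
print('after side cloud');
```

```text
148 before [161 159 156 150 136 117  98  75  67  74 105 155 190 207 209 209 207 208] now [174 170 166 161 150 138 124 113 105 102  99  91  90  84  81  78  78  74] sat [ 1  2  1  1  4 21 45 56 59 59 53 48 44 40 37 35 35 30]
152 before [160 158 157 144 132 116 102  78  69  71  95 142 182 201 206 206 207 209] now [173 171 169 156 145 129 108  85  75  75  97 130 166 183 189 190 189 193] sat [2 1 1 2 4 7 5 2 2 1 2 2 7 7 9 8 7 8]
154 before [157 158 154 146 132 126 104  82  76  81 102 137 170 186 182 178 176 173] now [170 172 167 157 143 131 113  84  74  72  98 140 177 194 198 194 191 187] sat [3 1 2 2 3 6 6 2 2 3 3 6 9 6 8 9 6 9]
166 before [156 157 155 154 146 130 105  80  68  69  85 121 166 198 206 210 211 209] now [171 168 170 162 143 114  85  69  60  62  55  51  44  50  47  48  51  48] sat [ 1  3  2  1  2  3  6 12 19 16 10  3  3  1  3  2  3  1]
170 before [155 156 153 152 146 132 107  82  67  71  79 114 164 198 207 209 208 210] now [168 167 167 163 157 148 135 142 151 156 153 144 136 125 123 125 133 134] sat [  2   2   2   2   4   2  26  70 102 108 102  94  84  79  81  80  82  88]
172 before [157 156 152 151 141 131 106  83  67  68  78 114 165 198 209 210 208 207] now [169 172 168 161 156 140 126 117 113 116 111 109 103  96  90  93  93  91] sat [ 1  1  1  3  3  5  7 37 61 68 70 65 58 50 46 39 36 33]
175 before [157 155 153 152 146 131 106  85  70  75  86 113 161 186 196 191 184 180] now [168 171 168 167 158 145 118  91  77  80  87 105 139 163 175 178 183 179] sat [1 1 3 1 2 4 6 5 3 2 4 1 6 6 7 9 9 8]
rows: stop inner edge floor / top [array([167.9,  91.1]), array([165.4,  85.2])]
after side cloud
```

```bash
python3 -c "
from workcell import status,close_job
s=status.observe();print(s['time_s'],s['ft_force'].round(1)); print(close_job())"
```

```text
25.15 [ 1.   0.9 -0.6]
the job is handed in; nothing more can be done
None
```

I loaded the large valve into the broad lane first, then the small one into the narrow lane. Each was set down upright in the upper half of its lane (about x −80 mm). I slid each one down while gripped, until the wrist force rose clearly at the stop: 24 N along world x for the large valve and 19 N for the small. I then eased off, let go and lifted away. The job was handed in at 25.2 s with the arm well clear and about 1 N of residual force.

**Final checks:** Both valves stand on their brass, lengthways to within about 1° (top view). In the top image their lower ends line up with the stop's inner edge to within about a pixel (2–3 mm), with no visible gap.

**Disagreements:** The fitted block outlines, in depth and on the plane, put the lower ends at about x 129–131 mm instead of 135. The arm's own readings put them at about 133. I put this down to calibration and blurred edges, because both the force contact and the lined-up edges say the valves are touching the stop. The small valve's block also read 3.4° off straight in the side view, against 0.5° in the top view.

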